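Skim the bearing balls out of the sorting tub with the wire scoop

TASK

Take the wire scoop by its wooden grip and scoop the three big bearing balls out of the sorting tub, letting the small metal chips drop back through the wires so that all four chips stay in the tub. Tip the balls gently, from low down, into the black tray without touching them with the gripper, then stand the scoop back upright on the rubber mat, tips and heel on it, and let go. Leave the other things on the bench alone.

Things in the scene. Friction and masses are not known exactly. Their poses are not given: they have to be found in the camera images.
- scoop: wire scoop, 0.25 kg (+-30%), standing on its tines. Origin on its underside, straight below the grip; +x to the tine tips, +z up along the grip. Floor: six 4 mm round tines along x, 17 mm apart, x = -20 to 100 mm; slots 13 mm wide, open at the front; 92 mm wide over all. At x = 0 a 38 mm high back of wires in line with the tines
- scoop_grip (a point): point on the axis of the scoop's upright grip, 100 mm above its underside. The grip is a square wooden block 26 x 26 mm, sides parallel to the scoop's x and y, from 65 to 130 mm above the underside
- scoop_tip (a point): middle of the scoop's front edge: level with the tine tips, 100 mm ahead of the scoop's origin. Along each side a free guard wire runs forward from the back to x = 68 mm, 27 to 31 mm up
- scoop_heel (a point): middle of the scoop's rear edge, 20 mm behind its origin
- tub: fixed open tub of grey sheet metal, inner 275 mm (x) by 96 mm (y), walls 5 mm thick, 50 mm high from the bench. Origin under its centre, +x along its length, away from the robot. Level floor 4 mm above the bench from the near wall (x = -137) to x = 87; from there a flat ramp rises to the rim at x = 137 (43 deg). Side and near walls upright. Empty from the near wall to x = 4; chips lie at x = 10 to 20, balls beyond
- ball0_center (a point): centre of a loose steel bearing ball, 28 mm across, 90 g, free to roll; starts on the tub floor (centre 18 mm above the bench)
- ball1_center (a point): centre of a loose steel bearing ball, 28 mm across, 90 g, free to roll; starts on the tub floor (centre 18 mm above the bench)
- ball2_center (a point): centre of a loose steel bearing ball, 28 mm across, 90 g, free to roll; starts on the tub floor (centre 18 mm above the bench)
- chip0: loose steel chip, block 9 x 7 x 5 mm, origin at the centre of its underside; starts on the tub floor between the balls and the empty half
- chip1: loose steel chip, disc 9 mm across, 5 mm thick, origin at the centre of its underside; starts on the tub floor between the balls and the empty half
- chip2: loose steel chip, block 9 x 7 x 5 mm, origin at the centre of its underside; starts on the tub floor between the balls and the empty half
- chip3: loose steel chip, disc 9 mm across, 5 mm thick, origin at the centre of its underside; starts on the tub floor between the balls and the empty half
- tray: fixed open black plastic tray, outer 160 x 160 mm, 45 mm high, walls and floor 5 mm. Origin at the centre of its underside, z up. To the left or the right of the tub
- mat: fixed flat rubber mat 190 mm (x) by 130 mm (y), 4 mm thick, where the scoop stands at the start, its tips to the mat's +x. Origin at the centre of its underside (top 4 mm up). On the other side of the tub from the tray
- grease_tin: bystander: upright closed tin, 56 mm across, 80 mm high, origin under its centre
- bulb_box: bystander: small cardboard box 50 x 70 x 45 mm, origin under its centre
Things that resemble listed ones, but are neither listed nor needed, are in the scene too. There is more than one size of the scoop; the one meant has the size given above.

How it is judged (in metres and radians):
On the way, in this order (a step that is already met when the one before it is completed fails the run):
1. balls are carried clear above the tub on the scoop while every chip has dropped back (height (world z) of scoop above 0.06 m and ((x of ball0_center in the frame of scoop between 0 and 0.1 m and y of ball0_center in the frame of scoop between -0.045 and 0.045 m and z of ball0_center in the frame of scoop between 0.005 and 0.06 m) or (x of ball1_center in the frame of scoop between 0 and 0.1 m and y of ball1_center in the frame of scoop between -0.045 and 0.045 m and z of ball1_center in the frame of scoop between 0.005 and 0.06 m) or (x of ball2_center in the frame of scoop between 0 and 0.1 m and y of ball2_center in the frame of scoop between -0.045 and 0.045 m and z of ball2_center in the frame of scoop between 0.005 and 0.06 m)) and height (world z) of each of chip0, chip1, chip2, chip3 below 0.05 m), for 0.2 s.
2. all three balls are in the tray (x of ball0_center in the frame of tray between -0.077 and 0.077 m and y of ball0_center in the frame of tray between -0.077 and 0.077 m and z of ball0_center in the frame of tray between 0 and 0.05 m and x of ball1_center in the frame of tray between -0.077 and 0.077 m and y of ball1_center in the frame of tray between -0.077 and 0.077 m and z of ball1_center in the frame of tray between 0 and 0.05 m and x of ball2_center in the frame of tray between -0.077 and 0.077 m and y of ball2_center in the frame of tray between -0.077 and 0.077 m and z of ball2_center in the frame of tray between 0 and 0.05 m), for 0.2 s.
At the end, for the whole second after the job is handed in: All three balls lie at rest in the tray, all four chips are in the tub, and the scoop stands released and upright (within 0.1 rad), at rest on the rubber mat with its tips and heel over the mat (5 mm of overhang is allowed) (all of step 2 and x of chip0 in the frame of tub between -0.14 and 0.14 m and y of chip0 in the frame of tub between -0.05 and 0.05 m and z of chip0 in the frame of tub between -0.002 and 0.05 m and x of chip1 in the frame of tub between -0.14 and 0.14 m and y of chip1 in the frame of tub between -0.05 and 0.05 m and z of chip1 in the frame of tub between -0.002 and 0.05 m and x of chip2 in the frame of tub between -0.14 and 0.14 m and y of chip2 in the frame of tub between -0.05 and 0.05 m and z of chip2 in the frame of tub between -0.002 and 0.05 m and x of chip3 in the frame of tub between -0.14 and 0.14 m and y of chip3 in the frame of tub between -0.05 and 0.05 m and z of chip3 in the frame of tub between -0.002 and 0.05 m and x of scoop_tip in the frame of mat between -0.1 and 0.1 m and y of scoop_tip in the frame of mat between -0.07 and 0.07 m and x of scoop_heel in the frame of mat between -0.1 and 0.1 m and y of scoop_heel in the frame of mat between -0.07 and 0.07 m and z of scoop_heel in the frame of mat between 0 and 0.012 m and angle between scoop's own z axis and vertical below 0.1 rad and linear speed of scoop below 0.02 m/s and linear speed of each of ball0, ball1, ball2 below 0.05 m/s); the robot touches nothing.
It fails at once if the gripper's fingers touch a ball (contact force between the fingers and ball0 above 0.5 N or contact force between the fingers and ball1 above 0.5 N or contact force between the fingers and ball2 above 0.5 N).
It fails at once if a ball is thrown or dropped (faster than 1.6 m/s, a fall of 13 cm) (linear speed of any of ball0, ball1, ball2 above 1.6 m/s).
It fails at once if a bystander object is moved more than 3 cm (distance of any of grease_tin, bulb_box from where it was at the start of the episode above 0.03 m).
It also fails if it takes over 64 s, if anything falls off the work surface, if the arm or the gripper's body presses on something with over 40 N, if the wrist force passes 120 N, or if a joint passes its speed limit or range.

ROBOT

A 6-joint arm with a two-finger parallel gripper is mounted at the origin on the work surface. World frame = base frame: x ahead of the robot, y to its left, z up, the work surface at z = 0. Lengths are in mm, angles in rad, forces in N, time in s.
With the tool pointing down it reaches from about 350 to 775 mm from the base axis. Payload 7.3 kg.
Tool frame: the origin (TCP) lies at the very end of the fingers, on their centre line; the grasp point (between the pads) lies bot.grip_point_offset behind it (bot.grip_point_offset is the distance from the TCP to the grasp point, in mm); z points along the fingers, y is the line along which they close (so a half turn about z gives the same grasp; the last joint's range is limited). The gripper opens to 92 mm and grips with 3 to 60 N. Pads are 19 mm wide; open, the fingers measure 130 mm over their backs; the gripper's body (75 mm by 190 mm) begins 47 mm behind the grasp point.
Start: joints at [-1.301, 0.342, 1.524, -0, 1.275, -0.146], TCP at [212.083, -480.277, 226.741] pointing down, gripper open.
Joint ranges: [-2.53, 2.53], [-0.77, 2.02], [0.04, 2.7], [-1, 4.14], [0.28, 2.66], [-3.11, 3.11]. Speed limits (rad/s): [2.57, 2.57, 3.14, 3.14, 3.14, 3.14].

INTERFACE

Orientations are given as [roll, pitch, yaw] about the fixed x, y, z axes, in that order (R = Rz(yaw) Ry(pitch) Rx(roll)).
In Python, from plant import bot gives the robot as it stands. The module is installed in compiled form; this text tells all that it offers.
- The arm moves only by the tool carry_out, never from a script. Its argument "plan" is a list of rows, each an object of numbers: "tx", "ty", "tz": the shift along the world's x, y, z in mm; "rx", "ry", "rz": the turn, a rotation vector about the world's x, y, z in rad. A call has 1 to 12 rows; each row shifts and turns the commanded pose from where the row before left it; what a row does not reach is not made up. A row lasts 1/10 s, in which the tool goes at most 50 mm and 8.59 degrees, less where a joint would pass 70% of its speed; a pose out of reach is approached as far as the arm can. A call with a gripper value outside its range is refused whole. "gripper" is the closure, from 0 (fully open) to 1 (shut), set as the call begins (left out, the last holds). The fingers move at their own pace and stop on an object; the grip force is fixed at half the most. Time passes only in rows, so rows that do not move let the fingers close. It gives the time, the measured TCP pose, the force, the opening and the grip force at its end, in the units of the state.
- bot.get_obs(): the state, without advancing time (a new reading comes with each control period).
- bot.capture(name): name is "side" or "top"; returns the picture (384x512x3 uint8, red, green, blue); there is no depth.
- bot.camera_model(name): a dict with "camera_matrix" (3x3 intrinsics, pixels), "R" (3x3) and "t" (3): a world point X has camera coordinates R X + t. Camera axes: x right, y down, z forward; pixel columns grow to the right and rows downward; lengths in mm; the calibration is good to about 2 mm. A picture is of the moment at which its call begins. camera_model takes no time and is no camera call.
- bot.close_job(): hands the job in; it is judged then, once.
The state is a dict: "time": time; "joint_positions": joint angles; "dq": joint speeds; "tau": joint torques, N m; "tool_pos": TCP position; "tcp_rot": TCP orientation; "contact_force": force on the tool from outside, world axes, zero at the start; "moment": the same for the moment, N m; "grip_width": finger opening in mm; "finger_force": force on a finger pad.
Only numpy, scipy, OpenCV 4.12 (cv2) and the standard library are available. Lean on these libraries where they do the work, as an engineer would, in place of code of your own. Each camera call takes 0.05 s, during which the arm holds its last target. There are 200 camera calls.

## Working session

There is one attempt and no reset: what is moved stays moved. The work goes in short steps, Python scripts to look and compute and a tool call to move; the robot and the scene stay as the last step left them, time stands still between calls to the robot, and variables do not carry over. Pictures are saved under pics/ and viewed, at most 10 in all, crops included, and the job is handed in when it is done.

Besides the shell and the picture viewer there is one more tool, called after ">>>" by a JSON object that holds its "name" and its "arguments", one argument or row to a line. carry_out: Moves the arm, as the interface text tells. Its arguments: {"type":"object","properties":{"plan":{"type":"array"},"gripper":{"type":"number"}},"required":["plan"]}

```bash
mkdir -p pics; python3 - <<'E'
from plant import bot
import cv2
for n in("top","side"):
    im=bot.capture(n); cv2.imwrite(f"pics/{n}0.png",cv2.resize(im[:,:,::-1],(800,600),interpolation=cv2.INTER_CUBIC))
    m=bot.camera_model(n); print(n,m["camera_matrix"].tolist(),m["R"].round(4).tolist(),m["t"].round(1).tolist())
print(bot.grip_point_offset,bot.get_obs())
E
```

```text
top [[460.8348383012021, 0.0, 263.368844309594], [0.0, 460.8348383012021, 189.8062582983733], [0.0, 0.0, 1.0]] [[0.023, -0.9997, 0.0112], [-0.9948, -0.024, -0.0987], [0.0989, -0.0089, -0.9951]] [-101.9, 518.5, 1401.8]
side [[365.6698031604094, 0.0, 262.0289673845625], [0.0, 365.6698031604094, 192.82173049280794], [0.0, 0.0, 1.0]] [[-0.948, -0.3183, -0.0063], [-0.169, 0.5197, -0.8375], [0.2699, -0.7928, -0.5464]] [478.4, 209.3, 647.3]
18.8 {'time': 0.1, 'joint_positions': array([-1.30101989e+00,  3.42632149e-01,  1.52490623e+00,  1.09692319e-05,
        1.27541733e+00, -1.45977254e-01]), 'dq': array([ 0.00169082, -0.00114443, -0.00236625,  0.00040107,  0.00102444,
       -0.00016184]), 'tau': array([ 2.19880807e-03, -4.32003415e+01, -2.44696140e+01,  7.19013694e-02,
        5.25698299e-02, -4.64783079e-05]), 'tool_pos': array([ 211.97378946, -479.90920427,  226.1306402 ]), 'tcp_rot': array([-3.14024562e+00, -2.08647725e-04,  4.15750352e-01]), 'contact_force': array([-0.40071366,  0.76536226, -0.83245295]), 'moment': array([-0.05107739, -0.02116103,  0.00950254]), 'finger_force': 0.0, 'grip_width': 92.1510974893226}
```

View pics/top0.png

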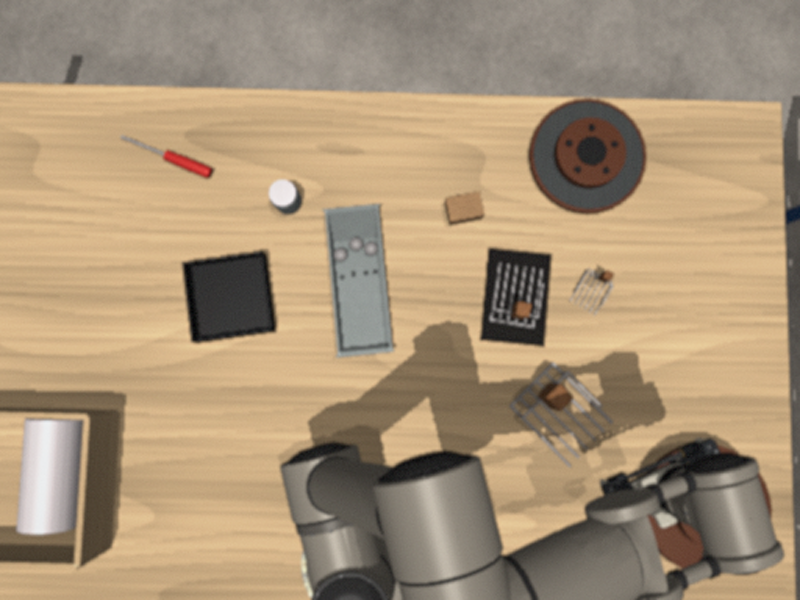

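View pics/side0.png

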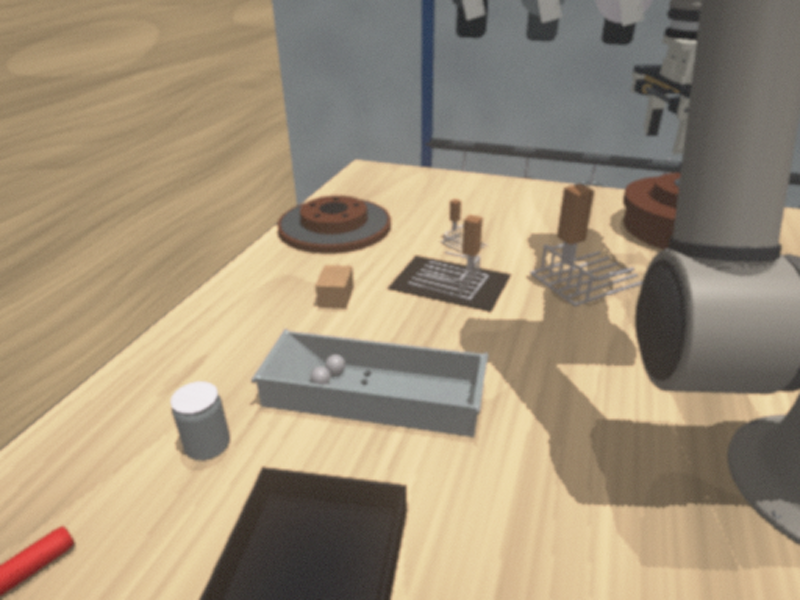

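```bash
cat > h.py <<'E'
from plant import bot
import numpy as np, cv2
C={n:bot.camera_model(n) for n in("top","side")}
def proj(n,X):
    m=C[n]; c=np.atleast_2d(X)@np.array(m["R"]).T+m["t"]; p=c@np.array(m["camera_matrix"]).T; return p[:,:2]/p[:,2:]
def unproj(n,uv,z):
    m=C[n]; R=np.array(m["R"]); uv=np.atleast_2d(uv); d=np.c_[uv,np.ones(len(uv))]@np.linalg.inv(m["camera_matrix"]).T@R; o=-R.T@m["t"]
    return o+d*((z-o[2])/d[:,2])[:,None]
def rect(n,im,z,x0,x1,y0,y1,s):  # x up, y left, s px/mm
    w=np.array([[x1,y1,z],[x1,y0,z],[x0,y0,z],[x0,y1,z]],float)
    W,H=int((y1-y0)*s),int((x1-x0)*s)
    M=cv2.getPerspectiveTransform(proj(n,w).astype(np.float32),np.float32([[0,0],[W,0],[W,H],[0,H]]))
    o=cv2.warpPerspective(im[:,:,::-1],M,(W,H),flags=cv2.INTER_CUBIC)
    for v in range(int(np.ceil(y0/50)*50),int(y1),50):
        cv2.line(o,(int((y1-v)*s),0),(int((y1-v)*s),8),(0,0,255),1); cv2.putText(o,str(v),(int((y1-v)*s),20),0,.4,(0,0,255),1)
    for v in range(int(np.ceil(x0/50)*50),int(x1),50):
        cv2.line(o,(0,int((x1-v)*s)),(8,int((x1-v)*s)),(0,0,255),1); cv2.putText(o,str(v),(10,int((x1-v)*s)),0,.4,(0,0,255),1)
    return o
E
python3 - <<'E'
from h import *
im=bot.capture("top"); np.save("top.npy",im); np.save("side.npy",bot.capture("side"))
g=cv2.cvtColor(im,cv2.COLOR_RGB2GRAY); m=(g<60).astype(np.uint8)
n,l,s,c=cv2.connectedComponentsWithStats(m)
for i in range(1,n):
    if s[i,4]>200: print(i,s[i],c[i], unproj("top",c[i],0)[0].round())
print(unproj("top",np.array([[524,309],[358,280]])*.64,4))
cv2.imwrite("pics/r50.png",rect("top",im,50,400,720,-70,330,2)[:600])
cv2.imwrite("pics/r4.png",rect("top",im,4,420,660,-330,-130,3)[:,:])
E
```

```text
4 [369  87  20  20 299] [378.26086957  96.00334448] [ 837. -454.    0.]
15 [ 118  161   58   58 2665] [146.22251407 189.44390244] [516. 279.   0.]
16 [ 308  160   44   61 1340] [329.14701493 189.03059701] [ 531. -298.    0.]
23 [ 404  281   77   49 1077] [443.06128134 297.20612813] [ 203. -654.    0.]
24 [ 184  283  120   27 1261] [244.09199048 296.5519429 ] [191. -38.   0.]
26 [375 303  54  25 535] [399.39813084 315.94018692] [ 143. -518.    0.]
33 [317 331  65  53 286] [342.6013986 354.8006993] [  23. -343.    0.]
38 [223 344  30  40 326] [243.52760736 365.13496933] [-14. -42.   0.]
48 [203 369  43  15 402] [223.83084577 376.85323383] [-49.  17.   0.]
[[ 503.27799856 -316.94460552    4.        ]
 [ 553.92757816   18.85851535    4.        ]]
```

```bash
python3 - <<'E'
from h import *
im=np.load("top.npy")
a=rect("top",im,50,405,705,-55,95,2)
b=rect("top",im,4,420,660,-390,-190,2.5)
o=np.zeros((600,800,3),np.uint8); o[:,:300]=a; o[:,300:800]=b
cv2.imwrite("pics/ab.png",o)
# mat and tray rects by contour hull
g=cv2.cvtColor(im,cv2.COLOR_RGB2GRAY)
for (x,y,w,h),z in(((110,150,80,75),45),((300,152,60,78),4)):
    m=np.zeros_like(g); m[y:y+h,x:x+w]=(g[y:y+h,x:x+w]<75)
    p=np.argwhere(m)[:,::-1]; p=unproj("top",p,z)[:,:2].astype(np.float32)
    print(cv2.minAreaRect(p))
E
```

```text
((511.4598693847656, 266.92681884765625), (156.82553100585938, 163.52346801757812), 9.686227798461914)
((529.5443725585938, -299.49267578125), (124.57957458496094, 183.73692321777344), 85.57821655273438)
```

View pics/ab.png

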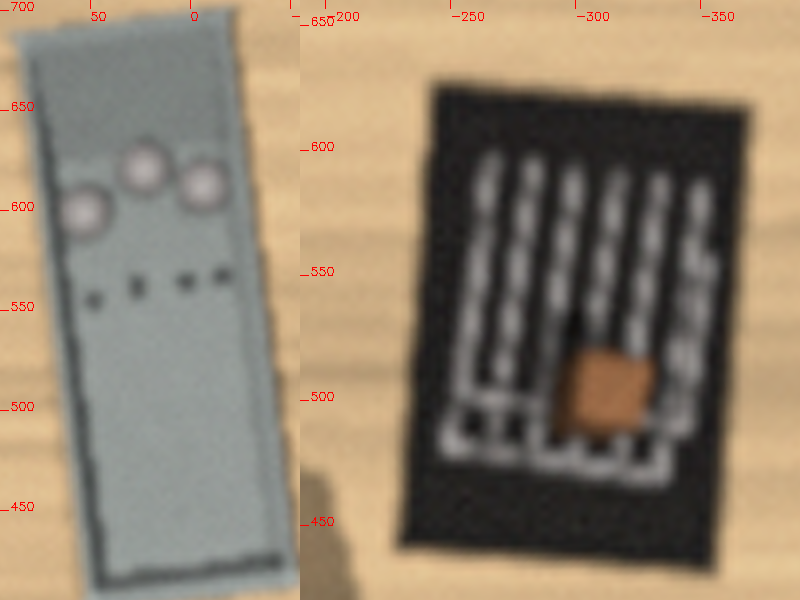

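```bash
cat >> h.py <<'E'
def frame(im,c,yaw,z,xs,ys,n="top"):
    X,Y=np.meshgrid(xs,ys,indexing="ij"); c_,s_=np.cos(yaw),np.sin(yaw)
    P=np.stack([c[0]+c_*X-s_*Y,c[1]+s_*X+c_*Y,np.full_like(X,z)],-1).reshape(-1,3)
    uv=proj(n,P).astype(np.float32).reshape(X.shape+(2,))
    return cv2.remap(im.astype(np.float32),uv,None,cv2.INTER_CUBIC)
E
python3 - <<'E'
from h import *
im=np.load("top.npy")
ys=np.arange(-64,64.1,1.)
for a,b in((-120,-80),(-60,0),(60,100)):
    p=frame(im,(552,15.6),.125,50,np.arange(a,b,1.),ys).mean(0)
    d=p[:,0]-p[:,2]  # wood: R-B large
    print(a,"R-B",[(int(y),int(v)) for y,v in zip(ys,d) if abs(y)>46])
    print(a,"G",[(int(y),int(v)) for y,v in zip(ys,p[:,1]) if abs(y)>36])
xs=np.arange(-155,155.1,1.)
p=frame(im,(552,15.6),.125,50,xs,np.arange(-40,40,1.)).mean(1); d=p[:,0]-p[:,2]
print([(int(y),int(v),int(g)) for y,v,g in zip(xs,d,p[:,1]) if abs(y)>130])
E
```

```text
-120 R-B [(-64, 76), (-63, 77), (-62, 77), (-61, 77), (-60, 77), (-59, 76), (-58, 73), (-57, 69), (-56, 63), (-55, 54), (-54, 43), (-53, 31), (-52, 20), (-51, 10), (-50, 4), (-49, 0), (-48, -2), (-47, -3), (47, -3), (48, -3), (49, -2), (50, 0), (51, 3), (52, 9), (53, 17), (54, 27), (55, 37), (56, 47), (57, 56), (58, 64), (59, 69), (60, 73), (61, 76), (62, 76), (63, 77), (64, 77)]
-120 G [(-64, 187), (-63, 187), (-62, 187), (-61, 186), (-60, 183), (-59, 178), (-58, 170), (-57, 161), (-56, 150), (-55, 140), (-54, 132), (-53, 127), (-52, 127), (-51, 130), (-50, 136), (-49, 141), (-48, 144), (-47, 144), (-46, 143), (-45, 141), (-44, 139), (-43, 138), (-42, 138), (-41, 140), (-40, 142), (-39, 145), (-38, 148), (-37, 151), (37, 154), (38, 152), (39, 147), (40, 139), (41, 129), (42, 117), (43, 104), (44, 93), (45, 85), (46, 83), (47, 87), (48, 96), (49, 108), (50, 121), (51, 133), (52, 143), (53, 149), (54, 154), (55, 158), (56, 161), (57, 163), (58, 167), (59, 171), (60, 175), (61, 179), (62, 181), (63, 183), (64, 184)]
-60 R-B [(-64, 73), (-63, 73), (-62, 73), (-61, 73), (-60, 73), (-59, 
[... 2102 characters left out ...]
, (-148, 32, 160), (-147, 21, 159), (-146, 11, 158), (-145, 4, 158), (-144, 0, 158), (-143, -2, 156), (-142, -3, 153), (-141, -3, 148), (-140, -3, 140), (-139, -3, 131), (-138, -2, 120), (-137, -2, 110), (-136, -2, 102), (-135, -1, 97), (-134, -1, 96), (-133, -1, 99), (-132, -1, 106), (-131, -1, 114), (131, -2, 129), (132, -2, 129), (133, -2, 131), (134, -2, 133), (135, -3, 135), (136, -3, 138), (137, -4, 140), (138, -3, 143), (139, -3, 144), (140, -1, 146), (141, 1, 147), (142, 7, 149), (143, 15, 151), (144, 25, 154), (145, 35, 158), (146, 46, 162), (147, 56, 167), (148, 64, 171), (149, 70, 175), (150, 74, 177), (151, 76, 179), (152, 76, 180), (153, 76, 181), (154, 76, 181), (155, 76, 181)]
```

```bash
python3 - <<'E'
from h import *
im=np.load("top.npy"); ys=np.arange(-48,48.1,.5)
f=lambda w:frame(im,(494,-294.5),w,6,np.arange(35.,92),ys)[...,1].mean(0)
W=np.arange(-.2,-.05,.005); v=[f(w).std() for w in W]; w=W[np.argmax(v)]; print(w, np.round(v,1).tolist())
p=f(w); g=lambda o:sum(np.interp(o+k,ys,p) for k in(-42.5,-25.5,-8.5,8.5,25.5))
O=np.arange(-6,6.1,.5); print([(o,int(g(o))) for o in O])
q=frame(im,(494,-294.5),w,6,np.arange(80.,120),np.arange(-45.,46)).mean(1)[:,1]; print("tipx",[(x,int(a)) for x,a in zip(range(80,120),q)])
# grip top at z=134 : orange R-B
u=proj("top",[494,-294.5,134])[0].round().astype(int); sub=im[u[1]-15:u[1]+15,u[0]-15:u[0]+15].astype(float)
m=(sub[...,0]-sub[...,2]); r,c=np.nonzero(m>60); 
P=unproj("top",np.c_[c+u[0]-15,r+u[1]-15],134)[:,:2]; print(P.mean(0),len(P),cv2.minAreaRect(P.astype(np.float32)))
print("tin",unproj("top",[[181.5,124]],80),"box",unproj("top",[[297,133]],45))
E
```

```text
-0.12999999999999995 [27.600000381469727, 27.899999618530273, 28.100000381469727, 28.399999618530273, 28.600000381469727, 28.799999237060547, 28.899999618530273, 29.100000381469727, 29.200000762939453, 29.299999237060547, 29.399999618530273, 29.5, 29.5, 29.5, 29.600000381469727, 29.600000381469727, 29.5, 29.5, 29.399999618530273, 29.299999237060547, 29.200000762939453, 29.0, 28.799999237060547, 28.600000381469727, 28.299999237060547, 28.100000381469727, 27.799999237060547, 27.399999618530273, 27.100000381469727, 26.700000762939453, 26.399999618530273]
[(np.float64(-6.0), 329), (np.float64(-5.5), 360), (np.float64(-5.0), 394), (np.float64(-4.5), 427), (np.float64(-4.0), 460), (np.float64(-3.5), 491), (np.float64(-3.0), 519), (np.float64(-2.5), 542), (np.float64(-2.0), 560), (np.float64(-1.5), 572), (np.float64(-1.0), 577), (np.float64(-0.5), 576), (np.float64(0.0), 568), (np.float64(0.5), 553), (np.float64(1.0), 533), (np.float64(1.5), 507), (np.float64(2.0), 476), (np.float64(2.5), 443), (np.float64(3.0), 408), (np.float64(3.5), 372), (np.float64(4.0), 336), (np.float64(4.5), 300), (np.float64(5.0), 266), (np.float64(5.5), 236), (np.float64(6.0), 210)]
tipx [(80, 77), (81, 77), (82, 77), (83, 76), (84, 76), (85, 76), (86, 76), (87, 76), (88, 76), (89, 76), (90, 76), (91, 76), (92, 77), (93, 76), (94, 76), (95, 74), (96, 71), (97, 67), (98, 63), (99, 57), (100, 51), (101, 46), (102, 41), (103, 37), (104, 34), (105, 33), (106, 32), (107, 32), (108, 32), (109, 32), (110, 33), (111, 33), (112, 34), (113, 34), (114, 33), (115, 33), (116, 33), (117, 33), (118, 33), (119, 32)]
[ 492.32236895 -293.23253989] 65 ((491.42657470703125, -294.30657958984375), (23.07263946533203, 22.963064193725586), 0.4897398054599762)
tin [[708.96258874 162.47976906  80.        ]] box [[ 698.20849265 -189.56437655   45.        ]]
```

>>> {"name": "carry_out", "arguments": {
  "plan": [
    {"tz": 35},
    {"tz": 35},
    {"tx": 40.1, "ty": 26.5, "rz": 0.1464},
    {"tx": 40.1, "ty": 26.5, "rz": 0.1464},
    {"tx": 40.1, "ty": 26.5, "rz": 0.1464},
    {"tx": 40.1, "ty": 26.5, "rz": 0.1464},
    {"tx": 40.1, "ty": 26.5, "rz": 0.1464},
    {"tx": 40.1, "ty": 26.5, "rz": 0.1464},
    {"tx": 40.1, "ty": 26.5, "rz": 0.1464},
    {},
    {}
  ],
  "gripper": 0
}}

```text
invalid input at $.plan[0]: expected keys tx, ty, tz, rx, ry, rz
```

>>> {"name": "carry_out", "arguments": {
  "plan": [
    {"tx": 0, "ty": 0, "tz": 35, "rx": 0, "ry": 0, "rz": 0},
    {"tx": 0, "ty": 0, "tz": 35, "rx": 0, "ry": 0, "rz": 0},
    {"tx": 40.1, "ty": 26.5, "tz": 0, "rx": 0, "ry": 0, "rz": 0.1464},
    {"tx": 40.1, "ty": 26.5, "tz": 0, "rx": 0, "ry": 0, "rz": 0.1464},
    {"tx": 40.1, "ty": 26.5, "tz": 0, "rx": 0, "ry": 0, "rz": 0.1464},
    {"tx": 40.1, "ty": 26.5, "tz": 0, "rx": 0, "ry": 0, "rz": 0.1464},
    {"tx": 40.1, "ty": 26.5, "tz": 0, "rx": 0, "ry": 0, "rz": 0.1464},
    {"tx": 40.1, "ty": 26.5, "tz": 0, "rx": 0, "ry": 0, "rz": 0.1464},
    {"tx": 40.1, "ty": 26.5, "tz": 0, "rx": 0, "ry": 0, "rz": 0.1464},
    {"tx": 0, "ty": 0, "tz": 0, "rx": 0, "ry": 0, "rz": 0},
    {"tx": 0, "ty": 0, "tz": 0, "rx": 0, "ry": 0, "rz": 0}
  ],
  "gripper": 0
}}

```text
time: 1.3
tool_pos: [493.2, -294.0, 296.1]
tcp_rot: [-3.14, -0.0, 1.442]
contact_force: [-0.2, -0.7, 0.5]
grip_width: 91.9
finger_force: 0.0
```

>>> {"name": "carry_out", "arguments": {
  "plan": [
    {"tx": 0, "ty": 0, "tz": -45, "rx": 0, "ry": 0, "rz": 0},
    {"tx": 0, "ty": 0, "tz": -45, "rx": 0, "ry": 0, "rz": 0},
    {"tx": 0, "ty": 0, "tz": -45, "rx": 0, "ry": 0, "rz": 0},
    {"tx": 0, "ty": 0, "tz": -40, "rx": 0, "ry": 0, "rz": 0},
    {"tx": 0, "ty": 0, "tz": -25, "rx": 0, "ry": 0, "rz": 0},
    {"tx": 0, "ty": 0, "tz": -11, "rx": 0, "ry": 0, "rz": 0},
    {"tx": 0, "ty": 0, "tz": 0, "rx": 0, "ry": 0, "rz": 0},
    {"tx": 0, "ty": 0, "tz": 0, "rx": 0, "ry": 0, "rz": 0}
  ]
}}

```text
time: 2.1
tool_pos: [493.0, -295.9, 87.1]
tcp_rot: [3.14, 0.001, 1.439]
contact_force: [-0.4, -0.1, 0.3]
grip_width: 91.8
finger_force: 0.0
```

>>> {"name": "carry_out", "arguments": {
  "plan": [
    {"tx": 0, "ty": 0, "tz": 0, "rx": 0, "ry": 0, "rz": 0},
    {"tx": 0, "ty": 0, "tz": 0, "rx": 0, "ry": 0, "rz": 0},
    {"tx": 0, "ty": 0, "tz": 0, "rx": 0, "ry": 0, "rz": 0},
    {"tx": 0, "ty": 0, "tz": 0, "rx": 0, "ry": 0, "rz": 0},
    {"tx": 0, "ty": 0, "tz": 0, "rx": 0, "ry": 0, "rz": 0},
    {"tx": 0, "ty": 0, "tz": 0, "rx": 0, "ry": 0, "rz": 0},
    {"tx": 0, "ty": 0, "tz": 0, "rx": 0, "ry": 0, "rz": 0},
    {"tx": 0, "ty": 0, "tz": 0, "rx": 0, "ry": 0, "rz": 0}
  ],
  "gripper": 1
}}

```text
time: 2.9
tool_pos: [492.8, -294.8, 85.7]
tcp_rot: [3.142, -0.0, 1.441]
contact_force: [0.4, 0.2, 0.2]
grip_width: 32.3
finger_force: 0.0
```

>>> {"name": "carry_out", "arguments": {
  "plan": [
    {"tx": 0, "ty": 0, "tz": 0, "rx": 0, "ry": 0, "rz": 0},
    {"tx": 0, "ty": 0, "tz": 0, "rx": 0, "ry": 0, "rz": 0},
    {"tx": 0, "ty": 0, "tz": 0, "rx": 0, "ry": 0, "rz": 0},
    {"tx": 0, "ty": 0, "tz": 0, "rx": 0, "ry": 0, "rz": 0},
    {"tx": 0, "ty": 0, "tz": 10, "rx": 0, "ry": 0, "rz": 0},
    {"tx": 0, "ty": 0, "tz": 20, "rx": 0, "ry": 0, "rz": 0},
    {"tx": 0, "ty": 0, "tz": 20, "rx": 0, "ry": 0, "rz": 0},
    {"tx": 0, "ty": 0, "tz": 0, "rx": 0, "ry": 0, "rz": 0}
  ],
  "gripper": 1
}}

```text
time: 3.7
tool_pos: [494.3, -295.8, 138.7]
tcp_rot: [3.136, 0.003, 1.441]
contact_force: [0.7, 0.0, -2.3]
grip_width: 25.6
finger_force: 29.9
```

>>> {"name": "carry_out", "arguments": {
  "plan": [
    {"tx": 0, "ty": 0, "tz": 25, "rx": 0, "ry": 0, "rz": 0},
    {"tx": 0, "ty": 0, "tz": 20, "rx": 0, "ry": 0, "rz": 0},
    {"tx": -3, "ty": 18.5, "tz": 0, "rx": 0, "ry": 0, "rz": 0.0136},
    {"tx": -6, "ty": 40, "tz": 0, "rx": 0, "ry": 0, "rz": 0.034},
    {"tx": -7, "ty": 45, "tz": 0, "rx": 0, "ry": 0, "rz": 0.04},
    {"tx": -7, "ty": 45, "tz": 0, "rx": 0, "ry": 0, "rz": 0.04},
    {"tx": -7, "ty": 45, "tz": 0, "rx": 0, "ry": 0, "rz": 0.04},
    {"tx": -7, "ty": 45, "tz": 0, "rx": 0, "ry": 0, "rz": 0.04},
    {"tx": -6, "ty": 40, "tz": 0, "rx": 0, "ry": 0, "rz": 0.03},
    {"tx": -3, "ty": 20, "tz": 0, "rx": 0, "ry": 0, "rz": 0.016},
    {"tx": 0, "ty": 0, "tz": 0, "rx": 0, "ry": 0, "rz": 0},
    {"tx": 0, "ty": 0, "tz": 0, "rx": 0, "ry": 0, "rz": 0}
  ]
}}

```text
time: 4.9
tool_pos: [446.7, 3.9, 180.4]
tcp_rot: [-3.141, 0.0, 1.695]
contact_force: [-0.1, 0.3, -3.3]
grip_width: 25.5
finger_force: 30.0
```

```bash
python3 - <<'E'
from h import *
im=bot.capture("top"); np.save("top1.npy",im); s=bot.capture("side"); np.save("side1.npy",s)
o=np.zeros((600,800,3),np.uint8)
a=rect("top",im,101,380,580,-70,80,2.6)[:520]; o[:a.shape[0],:a.shape[1]]=a
b=cv2.resize(s[170:290,150:320,::-1],None,fx=2.4,fy=2.4,interpolation=cv2.INTER_CUBIC); o[:b.shape[0],392:392+b.shape[1]]=b
cv2.imwrite("pics/hold.png",o); ob=bot.get_obs(); print(ob["tool_pos"],ob["tcp_rot"],ob["contact_force"],ob["grip_width"])
E
```

```text
[446.93630307   2.99828736 180.46625112] [-3.14145224e+00  2.31521521e-04  1.69328063e+00] [ 0.13968612 -0.0788742  -3.40472643] 25.820236065212395
```

View pics/hold.png

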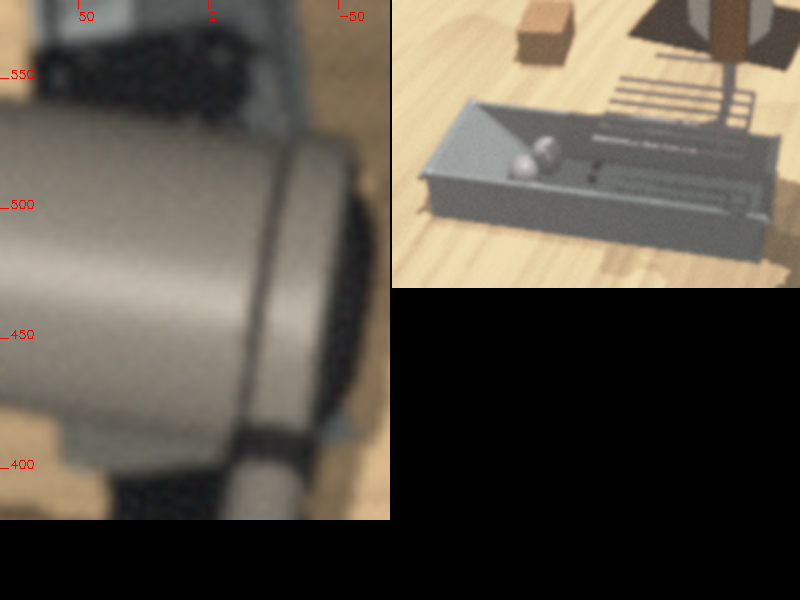

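```bash
cat >> h.py <<'E'
TUB=(550.7,16.7,.1236)
def T(p,P,z=0):
    P=np.atleast_2d(np.array(P,float)); c,s=np.cos(p[2]),np.sin(p[2]); return np.c_[p[0]+c*P[:,0]-s*P[:,1],p[1]+s*P[:,0]+c*P[:,1],P[:,2]+z]
def wires(): 
    return [[(-20,y,2),(100,y,2)] for y in(-42.5,-25.5,-8.5,8.5,25.5,42.5)]+[[(0,y,29),(68,y,29)] for y in(-44,44)]+[[(0,-44,38),(0,44,38)]]
E
python3 - <<'E'
from h import *
s=np.load("side1.npy"); k=5; x0,y0,w,h=195,190,155,115
o=cv2.resize(s[y0:y0+h,x0:x0+w,::-1],None,fx=k,fy=k,interpolation=cv2.INTER_CUBIC)
def L(P,c):
    p=((proj("side",P)-[x0,y0]+.5)*k*8).round().astype(int); cv2.polylines(o,[p],False,c,1,cv2.LINE_AA,3)
sc=(446.7,3.4,.1236)
for a in wires(): L(T(sc,a,99),(0,0,255))
for dx,dy in((142.5,53),(137.5,48)): L(T(TUB,[(-dx,-dy,50),(dx,-dy,50),(dx,dy,50),(-dx,dy,50),(-dx,-dy,50)]),(0,255,0))
cv2.imwrite("pics/ov.png",o); print(o.shape)
E
```

```text
(575, 775, 3)
```

View pics/ov.png

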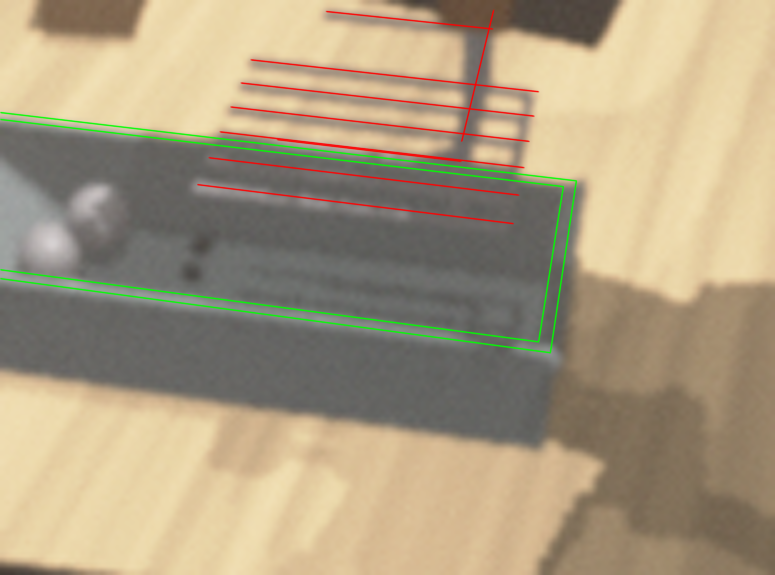

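```bash
python3 - <<'E'
from h import *
s=np.load("side1.npy").astype(np.float32)
sc=(446.7,3.4,.1236)
def prof(fr,base,P,Q,ds,z):
    # shift the segment along frame y by d mm, mean colour along it
    t=np.linspace(0,1,60)[:,None]
    r=[]
    for d in ds:
        A=np.array(P,float)*(1-t)+np.array(Q,float)*t; A[:,1]+=d
        uv=proj("side",T(fr,A,z)).astype(np.float32)[None]; r.append(cv2.remap(s,uv,None,cv2.INTER_CUBIC)[0].mean(0))
    return np.array(r)
ds=np.arange(-8,8.1,.5)
for y in(-42.5,-25.5,-8.5):
  for a,b in((25,60),(60,98)):
    p=prof(sc,0,(a,y,2),(b,y,2),ds,99)[:,1]; b0=np.interp(ds,[-8,8],[p[0],p[-1]]); w=np.clip(b0-p,0,None)*(abs(ds)<6); print("tine",y,a,ds[p.argmin()],round((w*ds).sum()/w.sum(),2))
p=prof(sc,0,(60,42.5,2),(95,42.5,2),ds,99)[:,1]; print("tine 42.5", ds[p.argmax()])
for y in(53,-53):
  for a,b in((-130,-50),(-40,40),(40,120)):
    p=prof(TUB,0,(a,y,50),(b,y,50),ds,0); g=p[:,1]; print("rim",y,a,g.astype(int).tolist(),(p[:,0]-p[:,2]).astype(int).tolist())
E
```

```text
tine -42.5 25 3.0 1.84
tine -42.5 60 3.0 1.64
tine -25.5 25 3.0 2.38
tine -25.5 60 3.0 2.22
tine -8.5 25 3.0 2.29
tine -8.5 60 3.0 2.16
tine 42.5 1.5
rim 53 -130 [100, 101, 103, 104, 106, 108, 111, 114, 116, 119, 122, 124, 126, 128, 128, 129, 128, 127, 125, 123, 121, 118, 115, 112, 109, 107, 104, 103, 101, 100, 99, 99, 99] [1, 1, 1, 1, 1, 0, 0, 0, 0, 0, 0, 0, 0, 0, 0, 0, 0, 0, 0, 0, 0, 0, 0, 0, 0, 1, 1, 1, 1, 1, 1, 2, 2]
rim 53 -40 [110, 111, 113, 115, 117, 120, 123, 127, 131, 135, 139, 142, 145, 147, 148, 148, 147, 145, 143, 139, 135, 131, 126, 122, 117, 113, 110, 107, 105, 103, 102, 101, 101] [0, 0, 0, 0, 0, 0, 0, 0, 0, -1, -1, -2, -2, -2, -2, -2, -2, -2, -1, -1, 0, 0, 0, 0, 0, 1, 1, 1, 2, 2, 2, 2, 2]
rim 53 40 [146, 146, 147, 147, 149, 150, 152, 154, 156, 158, 159, 161, 161, 161, 161, 159, 157, 154, 150, 146, 141, 136, 130, 125, 121, 116, 113, 109, 107, 105, 104, 103, 102] [1, 1, 0, 0, 0, 0, 0, 0, 0, -1, -1, -1, -1, -1, -1, -1, -1, -1, 0, 0, 0, 0, 0, 1, 2, 2, 3, 3, 3, 4, 4, 4, 4]
rim -53 -130 [172, 170, 167, 164, 161, 158, 155, 152, 149, 146, 144, 141, 139, 136, 134, 132, 130, 128, 126, 123, 121, 119, 118, 116, 114, 112, 111, 109, 107, 106, 105, 103, 102] [52, 50, 48, 46, 44, 42, 39, 37, 34, 32, 29, 27, 25, 23, 21, 20, 18, 17, 16, 14, 13, 12, 11, 10, 9, 8, 7, 7, 6, 6, 5, 5, 5]
rim -53 -40 [202, 199, 197, 194, 191, 188, 185, 182, 179, 176, 173, 169, 166, 162, 159, 155, 151, 147, 144, 140, 136, 133, 129, 126, 123, 120, 117, 114, 112, 110, 108, 106, 105] [63, 61, 60, 58, 56, 53, 51, 48, 45, 42, 39, 37, 34, 32, 30, 29, 27, 25, 23, 22, 20, 18, 17, 15, 13, 12, 10, 9, 8, 7, 6, 6, 5]
rim -53 40 [213, 213, 213, 213, 213, 213, 213, 213, 213, 212, 212, 211, 210, 208, 207, 204, 202, 199, 196, 193, 189, 185, 181, 176, 171, 166, 161, 156, 151, 145, 140, 136, 131] [65, 64, 64, 64, 64, 64, 64, 64, 64, 63, 63, 62, 61, 60, 59, 57, 55, 52, 49, 46, 42, 38, 34, 30, 26, 22, 18, 15, 12, 10, 8, 6, 5]
```

>>> {"name": "carry_out", "arguments": {
  "plan": [
    {"tx": 0, "ty": 0, "tz": -25, "rx": 0, "ry": 0, "rz": 0},
    {"tx": 0, "ty": 0, "tz": -20, "rx": 0, "ry": 0, "rz": 0},
    {"tx": 0, "ty": 0, "tz": -8, "rx": 0, "ry": 0, "rz": 0},
    {"tx": 0, "ty": 0, "tz": -8, "rx": 0, "ry": 0, "rz": 0},
    {"tx": 0, "ty": 0, "tz": -4, "rx": 0, "ry": 0, "rz": 0},
    {"tx": 0, "ty": 0, "tz": 0, "rx": 0, "ry": 0, "rz": 0}
  ]
}}

```text
time: 5.6
tool_pos: [446.9, 3.5, 115.7]
tcp_rot: [-3.142, 0.0, 1.694]
contact_force: [-0.2, 0.2, -2.0]
grip_width: 25.7
finger_force: 30.0
```

>>> {"name": "carry_out", "arguments": {
  "plan": [
    {"tx": 0, "ty": 0, "tz": -6, "rx": 0, "ry": 0, "rz": 0},
    {"tx": 0, "ty": 0, "tz": -6, "rx": 0, "ry": 0, "rz": 0},
    {"tx": 0, "ty": 0, "tz": 0, "rx": 0, "ry": 0, "rz": 0},
    {"tx": 0, "ty": 0, "tz": 0, "rx": 0, "ry": 0, "rz": 0}
  ]
}}

```text
time: 6.0
tool_pos: [446.7, 3.8, 103.7]
tcp_rot: [-3.141, -0.0, 1.694]
contact_force: [-0.1, 0.3, -3.6]
grip_width: 25.8
finger_force: 30.0
```

>>> {"name": "carry_out", "arguments": {
  "plan": [
    {"tx": 0, "ty": 0, "tz": -5, "rx": 0, "ry": 0, "rz": 0},
    {"tx": 0, "ty": 0, "tz": -5, "rx": 0, "ry": 0, "rz": 0},
    {"tx": 0, "ty": 0, "tz": -4, "rx": 0, "ry": 0, "rz": 0},
    {"tx": 0, "ty": 0, "tz": 0, "rx": 0, "ry": 0, "rz": 0}
  ]
}}

```text
time: 6.4
tool_pos: [446.3, 3.8, 89.1]
tcp_rot: [-3.14, -0.0, 1.694]
contact_force: [-0.5, 0.7, -3.2]
grip_width: 26.1
finger_force: 30.0
```

>>> {"name": "carry_out", "arguments": {
  "plan": [
    {"tx": 0, "ty": 0, "tz": -2, "rx": 0, "ry": 0, "rz": 0},
    {"tx": 0, "ty": 0, "tz": -1, "rx": 0, "ry": 0, "rz": 0},
    {"tx": 0, "ty": 0, "tz": 0, "rx": 0, "ry": 0, "rz": 0},
    {"tx": 0, "ty": 0, "tz": 0, "rx": 0, "ry": 0, "rz": 0}
  ]
}}

```text
time: 6.8
tool_pos: [446.8, 3.7, 86.8]
tcp_rot: [3.141, 0.0, 1.694]
contact_force: [-0.9, -0.8, -2.3]
grip_width: 25.7
finger_force: 30.0
```

>>> {"name": "carry_out", "arguments": {
  "plan": [
    {"tx": 0, "ty": 0, "tz": -1, "rx": 0, "ry": 0, "rz": 0},
    {"tx": 0, "ty": 0, "tz": -0.5, "rx": 0, "ry": 0, "rz": 0},
    {"tx": 0, "ty": 0, "tz": 0, "rx": 0, "ry": 0, "rz": 0},
    {"tx": 0, "ty": 0, "tz": 0, "rx": 0, "ry": 0, "rz": 0}
  ]
}}

```text
time: 7.2
tool_pos: [447.0, 3.7, 85.6]
tcp_rot: [3.141, 0.0, 1.694]
contact_force: [-2.2, 0.2, 3.7]
grip_width: 26.0
finger_force: 30.0
```

>>> {"name": "carry_out", "arguments": {
  "plan": [
    {"tx": 3.97, "ty": 0.49, "tz": 0, "rx": 0, "ry": 0, "rz": 0},
    {"tx": 3.97, "ty": 0.49, "tz": 0, "rx": 0, "ry": 0, "rz": 0},
    {"tx": 3.97, "ty": 0.49, "tz": 0, "rx": 0, "ry": 0, "rz": 0},
    {"tx": 3.97, "ty": 0.49, "tz": 0, "rx": 0, "ry": 0, "rz": 0},
    {"tx": 3.97, "ty": 0.49, "tz": 0, "rx": 0, "ry": 0, "rz": 0},
    {"tx": 3.97, "ty": 0.49, "tz": 0, "rx": 0, "ry": 0, "rz": 0},
    {"tx": 3.97, "ty": 0.49, "tz": 0, "rx": 0, "ry": 0, "rz": 0},
    {"tx": 3.97, "ty": 0.49, "tz": 0, "rx": 0, "ry": 0, "rz": 0},
    {"tx": 3.97, "ty": 0.49, "tz": 0, "rx": 0, "ry": 0, "rz": 0},
    {"tx": 3.97, "ty": 0.49, "tz": 0, "rx": 0, "ry": 0, "rz": 0},
    {"tx": 3.97, "ty": 0.49, "tz": 0, "rx": 0, "ry": 0, "rz": 0}
  ]
}}

```text
time: 8.3
tool_pos: [489.6, 9.1, 85.7]
tcp_rot: [-3.14, -0.0, 1.694]
contact_force: [-6.6, -1.2, 8.8]
grip_width: 25.7
finger_force: 30.0
```

```bash
python3 - <<'E'
from h import *
im=bot.capture("top"); s=bot.capture("side")
o=np.zeros((600,800,3),np.uint8)
a=rect("top",im,18,480,700,-70,80,2); o[:a.shape[0],:300]=a
b=cv2.resize(s[190:290,150:315,::-1],None,fx=3,fy=3,interpolation=cv2.INTER_CUBIC); o[:b.shape[0],302:302+b.shape[1]]=b
cv2.imwrite("pics/push.png",o); print(bot.get_obs()["contact_force"])
E
```

```text
[-1.56311937  0.4742017   5.89739585]
```

View pics/push.png

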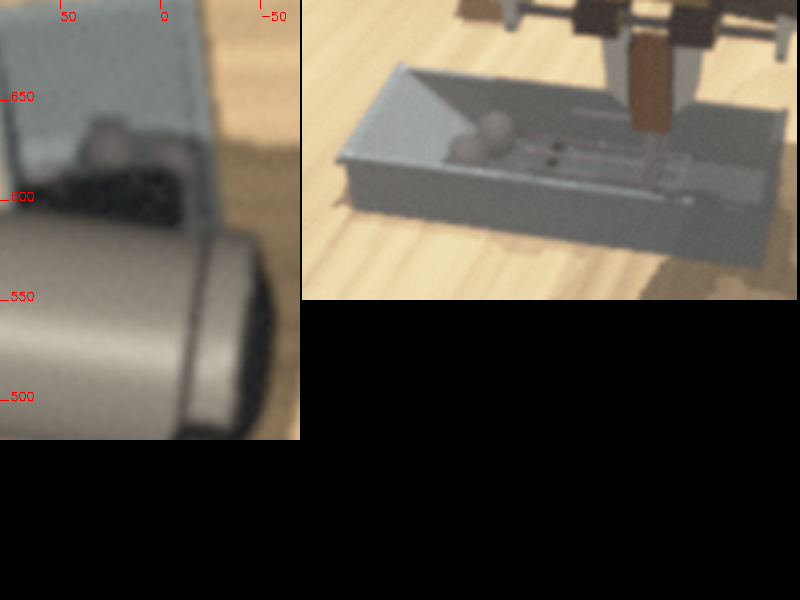

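>>> {"name": "carry_out", "arguments": {
  "plan": [
    {"tx": 3.97, "ty": 0.49, "tz": 0, "rx": 0, "ry": 0, "rz": 0},
    {"tx": 3.97, "ty": 0.49, "tz": 0, "rx": 0, "ry": 0, "rz": 0},
    {"tx": 3.97, "ty": 0.49, "tz": 0, "rx": 0, "ry": 0, "rz": 0},
    {"tx": 3.97, "ty": 0.49, "tz": 0, "rx": 0, "ry": 0, "rz": 0},
    {"tx": 3.97, "ty": 0.49, "tz": 0, "rx": 0, "ry": 0, "rz": 0},
    {"tx": 3.97, "ty": 0.49, "tz": 0, "rx": 0, "ry": 0, "rz": 0},
    {"tx": 3.97, "ty": 0.49, "tz": 0, "rx": 0, "ry": 0, "rz": 0},
    {"tx": 3.97, "ty": 0.49, "tz": 0, "rx": 0, "ry": 0, "rz": 0},
    {"tx": 3.97, "ty": 0.49, "tz": 0, "rx": 0, "ry": 0, "rz": 0},
    {"tx": 3.97, "ty": 0.49, "tz": 0, "rx": 0, "ry": 0, "rz": 0},
    {"tx": 1.98, "ty": 0.25, "tz": 0, "rx": 0, "ry": 0, "rz": 0},
    {"tx": 0, "ty": 0, "tz": 0, "rx": 0, "ry": 0, "rz": 0}
  ]
}}

```text
time: 9.6
tool_pos: [529.6, 14.0, 86.0]
tcp_rot: [-3.136, -0.0, 1.695]
contact_force: [-13.7, -2.0, 15.4]
grip_width: 25.8
finger_force: 30.0
```

```bash
cat > look.py <<'E'
from h import *; import sys
s=bot.capture("side"); x0,y0,x1,y1=map(int,sys.argv[2:6]); k=min(800/(x1-x0),600/(y1-y0))
cv2.imwrite("pics/"+sys.argv[1],cv2.resize(s[y0:y1,x0:x1,::-1],None,fx=k,fy=k,interpolation=cv2.INTER_CUBIC)[:600,:800])
o=bot.get_obs(); print(o["time"],o["tool_pos"].round(1),o["tcp_rot"].round(3),o["contact_force"].round(1),o["joint_positions"].round(2))
E
python3 look.py p7.png 150 190 260 270
```

```text
9.65 [529.5  14.   85.9] [-3.136 -0.     1.695] [-13.3  -1.7  14.9] [-0.12  0.51  1.69 -0.    0.95 -0.24]
```

View pics/p7.png

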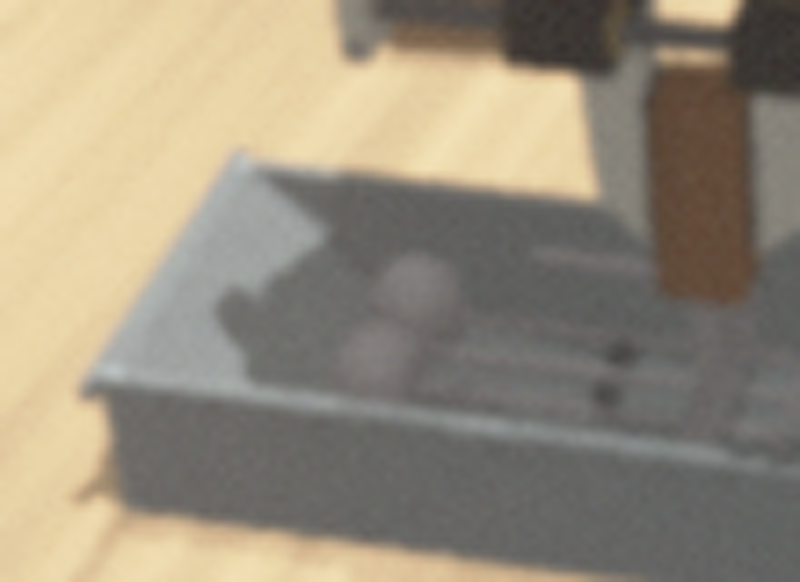

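>>> {"name": "carry_out", "arguments": {
  "plan": [
    {"tx": 0, "ty": 0, "tz": 0.6, "rx": 0, "ry": 0, "rz": 0},
    {"tx": 0.99, "ty": 0.12, "tz": 0, "rx": 0, "ry": 0, "rz": 0},
    {"tx": 0.99, "ty": 0.12, "tz": 0, "rx": 0, "ry": 0, "rz": 0},
    {"tx": 0.99, "ty": 0.12, "tz": 0, "rx": 0, "ry": 0, "rz": 0},
    {"tx": 0, "ty": 0, "tz": 0, "rx": 0, "ry": 0, "rz": 0}
  ]
}}

```text
time: 10.15
tool_pos: [532.9, 14.5, 85.9]
tcp_rot: [-3.137, -0.0, 1.694]
contact_force: [-9.2, -1.7, 9.8]
grip_width: 26.3
finger_force: 30.0
```

>>> {"name": "carry_out", "arguments": {
  "plan": [
    {"tx": 0.99, "ty": 0.12, "tz": 0, "rx": 0, "ry": 0, "rz": 0},
    {"tx": 0.99, "ty": 0.12, "tz": 0, "rx": 0, "ry": 0, "rz": 0},
    {"tx": 0.99, "ty": 0.12, "tz": 0, "rx": 0, "ry": 0, "rz": 0},
    {"tx": 0, "ty": 0, "tz": 0, "rx": 0, "ry": 0, "rz": 0}
  ]
}}

```text
time: 10.55
tool_pos: [536.6, 14.9, 85.9]
tcp_rot: [-3.138, -0.0, 1.694]
contact_force: [-6.9, -0.5, 6.9]
grip_width: 25.9
finger_force: 30.0
```

>>> {"name": "carry_out", "arguments": {
  "plan": [
    {"tx": 0.99, "ty": 0.12, "tz": 0, "rx": 0, "ry": 0, "rz": 0},
    {"tx": 0.99, "ty": 0.12, "tz": 0, "rx": 0, "ry": 0, "rz": 0},
    {"tx": 0.99, "ty": 0.12, "tz": 0, "rx": 0, "ry": 0, "rz": 0},
    {"tx": 0, "ty": 0, "tz": 0, "rx": 0, "ry": 0, "rz": 0}
  ]
}}

```text
time: 10.95
tool_pos: [539.0, 15.2, 86.0]
tcp_rot: [-3.137, -0.0, 1.694]
contact_force: [-9.0, -1.6, 9.6]
grip_width: 25.9
finger_force: 30.0
```

>>> {"name": "carry_out", "arguments": {
  "plan": [
    {"tx": 0.83, "ty": 0.1, "tz": 0.65, "rx": 0.00308, "ry": -0.0248, "rz": 0},
    {"tx": 0.83, "ty": 0.1, "tz": 0.65, "rx": 0.00308, "ry": -0.0248, "rz": 0},
    {"tx": 0.83, "ty": 0.1, "tz": 0.65, "rx": 0.00308, "ry": -0.0248, "rz": 0},
    {"tx": 0.83, "ty": 0.1, "tz": 0.65, "rx": 0.00308, "ry": -0.0248, "rz": 0},
    {"tx": 1.47, "ty": 0.18, "tz": 0.19, "rx": 0.00308, "ry": -0.0248, "rz": 0},
    {"tx": 1.47, "ty": 0.18, "tz": 0.19, "rx": 0.00308, "ry": -0.0248, "rz": 0},
    {"tx": 0, "ty": 0, "tz": 0, "rx": 0, "ry": 0, "rz": 0}
  ]
}}

```text
time: 11.65
tool_pos: [546.0, 16.1, 87.6]
tcp_rot: [2.994, -0.001, 1.694]
contact_force: [-0.5, -0.1, -4.9]
grip_width: 26.0
finger_force: 30.0
```

```bash
python3 look.py p8.png 150 190 270 280
```

```text
11.7 [546.4  16.1  87.9] [ 2.994 -0.     1.694] [ 0.9 -0.7 -5. ] [-0.13  0.46  1.78  0.05  0.76 -0.29]
```

View pics/p8.png

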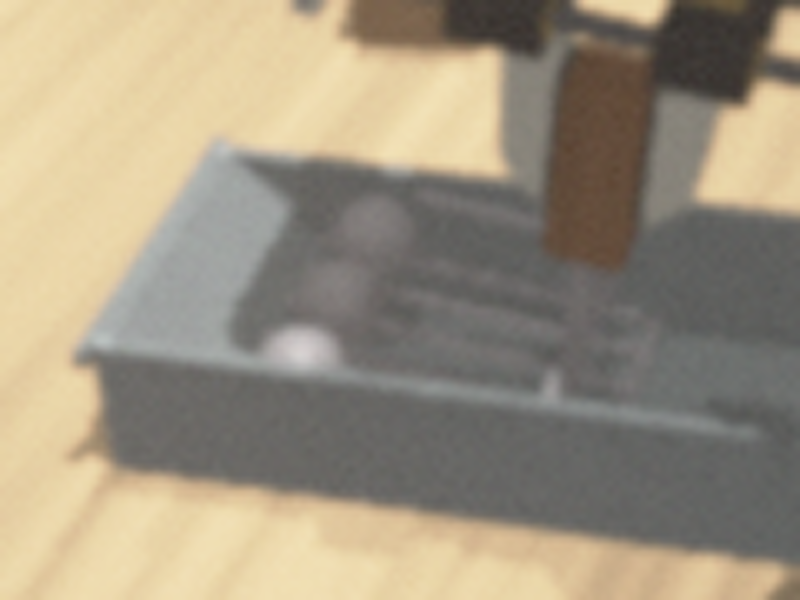

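>>> {"name": "carry_out", "arguments": {
  "plan": [
    {"tx": 1.47, "ty": 0.18, "tz": 0.19, "rx": 0.00308, "ry": -0.0248, "rz": 0},
    {"tx": 1.47, "ty": 0.18, "tz": 0.19, "rx": 0.00308, "ry": -0.0248, "rz": 0},
    {"tx": 1.6, "ty": 0.2, "tz": 0.1, "rx": 0.00308, "ry": -0.0248, "rz": 0},
    {"tx": 1.6, "ty": 0.2, "tz": 0.1, "rx": 0.00308, "ry": -0.0248, "rz": 0},
    {"tx": 1.6, "ty": 0.2, "tz": 0.1, "rx": 0.00308, "ry": -0.0248, "rz": 0},
    {"tx": 1.6, "ty": 0.2, "tz": 0.1, "rx": 0.00308, "ry": -0.0248, "rz": 0},
    {"tx": 0, "ty": 0, "tz": 0, "rx": 0, "ry": 0, "rz": 0},
    {"tx": 0, "ty": 0, "tz": 0, "rx": 0, "ry": 0, "rz": 0},
    {"tx": 0, "ty": 0, "tz": 0, "rx": 0, "ry": 0, "rz": 0},
    {"tx": 0, "ty": 0, "tz": 0, "rx": 0, "ry": 0, "rz": 0}
  ]
}}

```text
time: 12.7
tool_pos: [556.7, 17.3, 89.5]
tcp_rot: [2.842, -0.0, 1.694]
contact_force: [0.5, -0.6, -4.3]
grip_width: 25.8
finger_force: 30.0
```

```bash
python3 look.py p9.png 150 190 270 280
```

```text
12.75 [556.7  17.3  89.6] [ 2.842 -0.     1.694] [-0.2 -0.3 -4.3] [-0.15  0.42  1.89  0.16  0.55 -0.4 ]
```

View pics/p9.png

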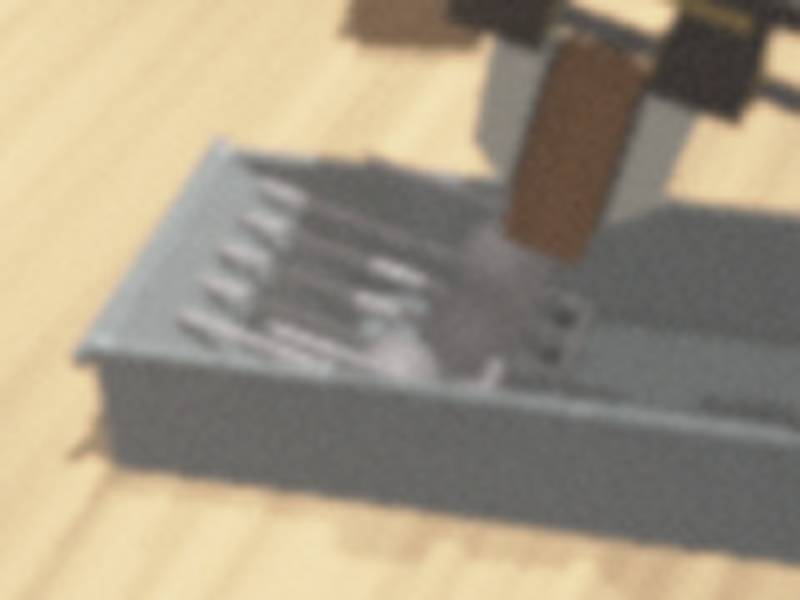

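>>> {"name": "carry_out", "arguments": {
  "plan": [
    {"tx": 0, "ty": 0, "tz": 3, "rx": 0, "ry": 0, "rz": 0},
    {"tx": 0, "ty": 0, "tz": 5, "rx": 0, "ry": 0, "rz": 0},
    {"tx": 0, "ty": 0, "tz": 8, "rx": 0, "ry": 0, "rz": 0},
    {"tx": 0, "ty": 0, "tz": 10, "rx": 0, "ry": 0, "rz": 0},
    {"tx": 0, "ty": 0, "tz": 10, "rx": 0, "ry": 0, "rz": 0},
    {"tx": 0, "ty": 0, "tz": 10, "rx": 0, "ry": 0, "rz": 0},
    {"tx": 0, "ty": 0, "tz": 10, "rx": 0, "ry": 0, "rz": 0},
    {"tx": 0, "ty": 0, "tz": 10, "rx": 0, "ry": 0, "rz": 0},
    {"tx": 0, "ty": 0, "tz": 10, "rx": 0, "ry": 0, "rz": 0},
    {"tx": 0, "ty": 0, "tz": 5, "rx": 0, "ry": 0, "rz": 0},
    {"tx": 0, "ty": 0, "tz": 0, "rx": 0, "ry": 0, "rz": 0},
    {"tx": 0, "ty": 0, "tz": 0, "rx": 0, "ry": 0, "rz": 0}
  ]
}}

```text
time: 13.95
tool_pos: [556.4, 17.3, 170.3]
tcp_rot: [2.842, -0.0, 1.694]
contact_force: [-0.6, 0.3, -5.2]
grip_width: 25.6
finger_force: 30.0
```

```bash
python3 look.py p10a.png 130 120 320 262
```

```text
14.0 [556.2  17.3 170. ] [ 2.843 -0.     1.694] [-0.4  0.1 -5.2] [-0.15  0.31  1.79  0.12  0.76 -0.35]
```

View pics/p10a.png

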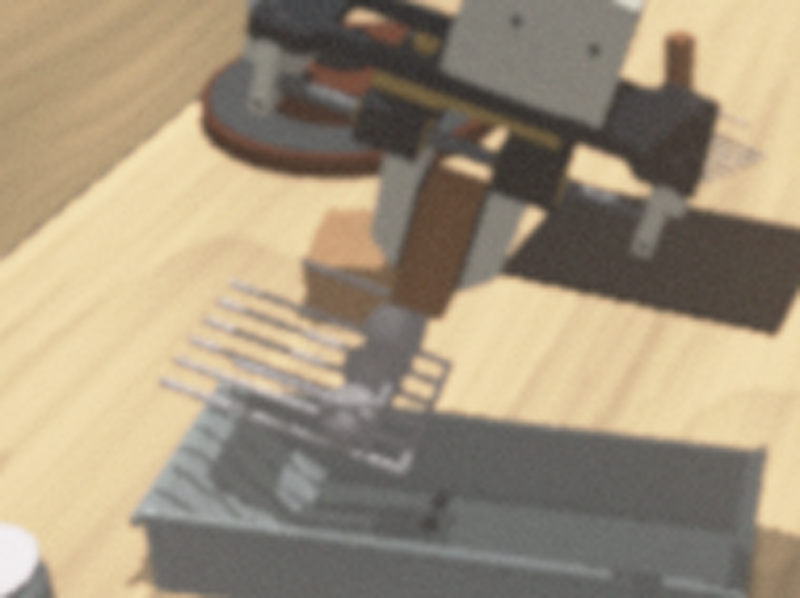

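>>> {"name": "carry_out", "arguments": {
  "plan": [
    {"tx": -2.8, "ty": 4.2, "tz": 0, "rx": 0, "ry": 0, "rz": 0},
    {"tx": -5.6, "ty": 8.3, "tz": 0, "rx": 0, "ry": 0, "rz": 0},
    {"tx": -8.9, "ty": 13.3, "tz": 0, "rx": 0, "ry": 0, "rz": 0.0046},
    {"tx": -12.3, "ty": 18.3, "tz": 0, "rx": 0, "ry": 0, "rz": 0.0046},
    {"tx": -14.5, "ty": 21.6, "tz": 0, "rx": 0, "ry": 0, "rz": 0.0046},
    {"tx": -14.5, "ty": 21.6, "tz": 0, "rx": 0, "ry": 0, "rz": 0.0046},
    {"tx": -14.5, "ty": 21.6, "tz": 0, "rx": 0, "ry": 0, "rz": 0.0046},
    {"tx": -14.5, "ty": 21.6, "tz": 0, "rx": 0, "ry": 0, "rz": 0.0046},
    {"tx": -14.5, "ty": 21.6, "tz": 0, "rx": 0, "ry": 0, "rz": 0.0046},
    {"tx": -14.5, "ty": 21.6, "tz": 0, "rx": 0, "ry": 0, "rz": 0.0046},
    {"tx": -12.3, "ty": 18.3, "tz": 0, "rx": 0, "ry": 0, "rz": 0.0046},
    {"tx": -10, "ty": 14.9, "tz": 0, "rx": 0, "ry": 0, "rz": 0.0046}
  ]
}}

```text
time: 15.2
tool_pos: [415.6, 225.8, 170.5]
tcp_rot: [2.842, -0.001, 1.742]
contact_force: [0.6, 0.2, -5.7]
grip_width: 25.8
finger_force: 30.0
```

>>> {"name": "carry_out", "arguments": {
  "plan": [
    {"tx": -7.8, "ty": 11.6, "tz": 0, "rx": 0, "ry": 0, "rz": 0},
    {"tx": -5.6, "ty": 8.3, "tz": 0, "rx": 0, "ry": 0, "rz": 0},
    {"tx": -3.3, "ty": 5, "tz": 0, "rx": 0, "ry": 0, "rz": 0},
    {"tx": -1.1, "ty": 1.7, "tz": 0, "rx": 0, "ry": 0, "rz": 0},
    {"tx": 0, "ty": 0, "tz": -5, "rx": 0, "ry": 0, "rz": 0},
    {"tx": 0, "ty": 0, "tz": -8, "rx": 0, "ry": 0, "rz": 0},
    {"tx": 0, "ty": 0, "tz": -8, "rx": 0, "ry": 0, "rz": 0},
    {"tx": 0, "ty": 0, "tz": -5, "rx": 0, "ry": 0, "rz": 0},
    {"tx": 0, "ty": 0, "tz": 0, "rx": 0, "ry": 0, "rz": 0},
    {"tx": 0, "ty": 0, "tz": 0, "rx": 0, "ry": 0, "rz": 0}
  ]
}}

```text
time: 16.2
tool_pos: [400.1, 250.6, 144.4]
tcp_rot: [2.842, 0.0, 1.74]
contact_force: [0.2, 0.4, -5.8]
grip_width: 25.8
finger_force: 30.0
```

```bash
python3 - <<'E'
from h import *
from scipy.spatial.transform import Rotation as Ro
o=bot.get_obs(); print(o["time"],o["tool_pos"],o["tcp_rot"],o["contact_force"],o["joint_positions"].round(2))
R=Ro.from_euler("xyz",o["tcp_rot"]).as_matrix(); S=np.c_[R[:,1],R[:,0],-R[:,2]]; print("scoop axes",S.round(3).tolist())
og=o["tool_pos"]-81.7*S[:,2]; print("origin",og,"tip",og+100*S[:,0],"heel",og-20*S[:,0])
tr=np.array([512,270,0]); c,s=np.cos(.169),np.sin(.169); M=np.array([[c,s,0],[-s,c,0],[0,0,1]])
for n,v in(("tip",100),("wallpt",12),("heel",-20)): print(n,M@(og+v*S[:,0]-tr))
# tray rim: dark edges now vs start, top view
im=bot.capture("top"); np.save("top2.npy",im)
E
```

```text
16.2 [400.07232705 250.63360849 144.38995317] [2.84197565e+00 6.55819040e-05 1.73988148e+00] [ 0.19571264  0.40389365 -5.78287895] [ 0.45  0.21  2.02 -0.14  0.63  0.39]
scoop axes [[0.942, -0.168, -0.291], [0.161, 0.986, -0.05], [0.295, -0.0, 0.955]]
origin [423.84340643 254.6864989   66.32972089] tip [518.02548661 270.76677222  95.84515048] heel [405.0069904  251.47044424  60.42663497]
tip [ 6.06861279 -0.25761847 95.84515048]
wallpt [-78.0109517   -0.26648167  69.87157244]
heel [-108.58533879   -0.26970466   60.42663497]
```

>>> {"name": "carry_out", "arguments": {
  "plan": [
    {"tx": 3.83, "ty": 0.65, "tz": -1.04, "rx": -0.0073, "ry": 0.0427, "rz": 0},
    {"tx": 3.83, "ty": 0.65, "tz": -1.04, "rx": -0.0073, "ry": 0.0427, "rz": 0},
    {"tx": 3.83, "ty": 0.65, "tz": -1.04, "rx": -0.0073, "ry": 0.0427, "rz": 0},
    {"tx": 3.83, "ty": 0.65, "tz": -1.04, "rx": -0.0073, "ry": 0.0427, "rz": 0},
    {"tx": 3.83, "ty": 0.65, "tz": -1.04, "rx": -0.0073, "ry": 0.0427, "rz": 0},
    {"tx": 3.83, "ty": 0.65, "tz": -1.04, "rx": -0.0073, "ry": 0.0427, "rz": 0},
    {"tx": 0, "ty": 0, "tz": 0, "rx": 0, "ry": 0, "rz": 0}
  ]
}}

```text
time: 16.95
tool_pos: [424.9, 255.0, 138.6]
tcp_rot: [3.099, -0.0, 1.74]
contact_force: [-0.0, -0.6, -5.3]
grip_width: 26.1
finger_force: 30.0
```

>>> {"name": "carry_out", "arguments": {
  "plan": [
    {"tx": 4.04, "ty": 0.69, "tz": -0.44, "rx": -0.0084, "ry": 0.0493, "rz": 0},
    {"tx": 4.04, "ty": 0.69, "tz": -0.44, "rx": -0.0084, "ry": 0.0493, "rz": 0},
    {"tx": 4.04, "ty": 0.69, "tz": -0.44, "rx": -0.0084, "ry": 0.0493, "rz": 0},
    {"tx": 4.04, "ty": 0.69, "tz": -0.44, "rx": -0.0084, "ry": 0.0493, "rz": 0},
    {"tx": 4.04, "ty": 0.69, "tz": -0.44, "rx": -0.0084, "ry": 0.0493, "rz": 0},
    {"tx": 4.04, "ty": 0.69, "tz": -0.44, "rx": -0.0084, "ry": 0.0493, "rz": 0},
    {"tx": 4.04, "ty": 0.69, "tz": -0.44, "rx": -0.0084, "ry": 0.0493, "rz": 0},
    {"tx": 4.04, "ty": 0.69, "tz": -0.44, "rx": -0.0084, "ry": 0.0493, "rz": 0},
    {"tx": 0, "ty": 0, "tz": 0, "rx": 0, "ry": 0, "rz": 0},
    {"tx": 0, "ty": 0, "tz": 0, "rx": 0, "ry": 0, "rz": 0},
    {"tx": 0, "ty": 0, "tz": 0, "rx": 0, "ry": 0, "rz": 0},
    {"tx": 0, "ty": 0, "tz": 0, "rx": 0, "ry": 0, "rz": 0}
  ]
}}

```text
time: 18.15
tool_pos: [455.0, 260.3, 135.5]
tcp_rot: [-2.783, -0.0, 1.741]
contact_force: [-1.3, 0.2, -3.2]
grip_width: 26.0
finger_force: 30.0
```

>>> {"name": "carry_out", "arguments": {
  "plan": [
    {"tx": 0, "ty": 0, "tz": 0, "rx": 0, "ry": 0, "rz": 0},
    {"tx": 0, "ty": 0, "tz": 0, "rx": 0, "ry": 0, "rz": 0},
    {"tx": 0, "ty": 0, "tz": 0, "rx": 0, "ry": 0, "rz": 0},
    {"tx": 0, "ty": 0, "tz": 0, "rx": 0, "ry": 0, "rz": 0}
  ]
}}

```text
time: 18.55
tool_pos: [455.2, 260.2, 134.9]
tcp_rot: [-2.782, -0.0, 1.74]
contact_force: [0.3, 0.3, -3.7]
grip_width: 25.8
finger_force: 30.0
```

>>> {"name": "carry_out", "arguments": {
  "plan": [
    {"tx": 0, "ty": 0, "tz": 25, "rx": 0, "ry": 0, "rz": 0},
    {"tx": 0, "ty": 0, "tz": 35, "rx": 0, "ry": 0, "rz": 0},
    {"tx": 0, "ty": 0, "tz": 20, "rx": 0, "ry": 0, "rz": 0},
    {"tx": 0, "ty": -10, "tz": 0, "rx": 0.0101, "ry": -0.0591, "rz": 0},
    {"tx": 0, "ty": -25, "tz": 0, "rx": 0.0101, "ry": -0.0591, "rz": 0},
    {"tx": 0, "ty": -40, "tz": 0, "rx": 0.0101, "ry": -0.0591, "rz": 0},
    {"tx": 0, "ty": -40, "tz": 0, "rx": 0.0101, "ry": -0.0591, "rz": 0},
    {"tx": 0, "ty": -40, "tz": 0, "rx": 0.0101, "ry": -0.0591, "rz": 0},
    {"tx": 0, "ty": -25, "tz": 0, "rx": 0.0101, "ry": -0.0591, "rz": 0},
    {"tx": 0, "ty": -10, "tz": 0, "rx": 0, "ry": 0, "rz": 0},
    {"tx": 0, "ty": 0, "tz": 0, "rx": 0, "ry": 0, "rz": 0}
  ]
}}

```text
time: 19.65
tool_pos: [455.1, 69.4, 215.2]
tcp_rot: [-3.141, -0.0, 1.738]
contact_force: [0.0, 0.7, -1.8]
grip_width: 25.6
finger_force: 30.0
```

```bash
python3 - <<'E'
from h import *
im=bot.capture("top"); o=bot.get_obs(); print(o["time"],o["tool_pos"].round(1),o["tcp_rot"].round(3),o["contact_force"].round(1))
a=np.load("top.npy"); g=im.astype(float).mean(2)
# balls in tray: brighter than before, in tray frame at z=19
xs=ys=np.arange(-90.,91,2); f=lambda i:frame(i,(512,270),.169,19,xs,ys).mean(2)
A,B=f(a),f(im); m=((B-A)>25).astype(np.uint8); n,l,s,c=cv2.connectedComponentsWithStats(m)
for i in range(1,n): 
    if s[i,4]>8: print("blob area mm2",s[i,4]*4,"tray x,y",-90+2*c[i][1],-90+2*c[i][0],"mean",B[l==i].mean().round())
print("visible mean",B.mean(),A.mean())
# chips
B=frame(im,TUB[:2],TUB[2],8,np.arange(-130.,88,1),np.arange(-44.,44,1)).mean(2); bg=cv2.medianBlur(B.clip(0,255).astype(np.uint8),31); m=((bg-B)>25).astype(np.uint8); n,l,s,c=cv2.connectedComponentsWithStats(m)
for i in range(1,n):
    if s[i,4]>8: print("dark",s[i,4],"tub x,y",-130+c[i][1],-44+c[i][0])
E
```

```text
19.7 [455.4  70.3 215. ] [-3.141e+00 -1.000e-03  1.739e+00] [ 0.4 -0.3 -3.2]
blob area mm2 8956 tray x,y -13.305940151853505 -45.59714158106298 mean 126.0
blob area mm2 700 tray x,y 62.16 1.4742857142857133 mean 119.0
blob area mm2 728 tray x,y 62.472527472527474 35.604395604395606 mean 117.0
visible mean 85.322784 66.573555
dark 16 tub x,y -85.625 42.3125
dark 24 tub x,y 6.458333333333343 38.58333333333333
dark 12 tub x,y 20.25 -14.333333333333332
```

>>> {"name": "carry_out", "arguments": {
  "plan": [
    {"tx": 3.76, "ty": -15, "tz": 0, "rx": 0, "ry": 0, "rz": -0.0298},
    {"tx": 3.76, "ty": -35, "tz": 0, "rx": 0, "ry": 0, "rz": -0.0298},
    {"tx": 3.76, "ty": -48, "tz": 0, "rx": 0, "ry": 0, "rz": -0.0298},
    {"tx": 3.76, "ty": -48, "tz": 0, "rx": 0, "ry": 0, "rz": -0.0298},
    {"tx": 3.76, "ty": -48, "tz": 0, "rx": 0, "ry": 0, "rz": -0.0298},
    {"tx": 3.76, "ty": -48, "tz": 0, "rx": 0, "ry": 0, "rz": -0.0298},
    {"tx": 3.76, "ty": -48, "tz": 0, "rx": 0, "ry": 0, "rz": -0.0298},
    {"tx": 3.76, "ty": -44.8, "tz": 0, "rx": 0, "ry": 0, "rz": -0.0298},
    {"tx": 3.76, "ty": -20, "tz": 0, "rx": 0, "ry": 0, "rz": -0.0298},
    {"tx": 3.76, "ty": -10, "tz": 0, "rx": 0, "ry": 0, "rz": -0.0298},
    {"tx": 0, "ty": 0, "tz": 0, "rx": 0, "ry": 0, "rz": 0}
  ]
}}

```text
time: 20.8
tool_pos: [493.9, -294.4, 213.9]
tcp_rot: [-3.14, -0.001, 1.442]
contact_force: [0.1, -0.2, -2.4]
grip_width: 26.0
finger_force: 30.0
```

```bash
cat > chk.py <<'E'
from h import *
im=bot.capture("top"); np.save("topc.npy",im); o=bot.get_obs(); print(o["time"],o["tool_pos"].round(1),o["tcp_rot"].round(3),o["contact_force"].round(1))
a=np.load("top.npy")
xs=ys=np.arange(-90.,91,2); f=lambda i:frame(i,(512,270),.169,19,xs,ys).mean(2)
A,B=f(a),f(im); m=((B-A)>25).astype(np.uint8); n,l,s,c=cv2.connectedComponentsWithStats(m)
for i in range(1,n): 
    if s[i,4]>8: print("blob area mm2",s[i,4]*4,"tray x,y",-90+2*c[i][1],-90+2*c[i][0],"mean",B[l==i].mean().round())
B=frame(im,TUB[:2],TUB[2],8,np.arange(-130.,130,1),np.arange(-40.,41,1)).mean(2).clip(0,255); bg=cv2.medianBlur(B.astype(np.uint8),41).astype(float); m=((bg-B)>15).astype(np.uint8); n,l,s,c=cv2.connectedComponentsWithStats(m)
for i in range(1,n):
    if s[i,4]>15: print("dark",s[i,4],"tub x,y",(-130+c[i][1]).round(),(-40+c[i][0]).round())
E
python3 chk.py
```

```text
20.85 [ 493.5 -293.3  214.1] [-3.140e+00 -2.000e-03  1.444e+00] [ 0.1  0.2 -2.3]
blob area mm2 736 tray x,y 62.30434782608697 -32.32608695652174 mean 122.0
blob area mm2 716 tray x,y 62.15642458100558 1.4972067039106207 mean 122.0
blob area mm2 752 tray x,y 62.45744680851064 35.54255319148936 mean 120.0
dark 35 tub x,y -98.0 34.0
dark 32 tub x,y -69.0 23.0
dark 17 tub x,y -32.0 -14.0
dark 29 tub x,y -22.0 -39.0
dark 110 tub x,y 19.0 34.0
dark 92 tub x,y 19.0 -33.0
dark 106 tub x,y 20.0 -15.0
dark 103 tub x,y 26.0 16.0
```

>>> {"name": "carry_out", "arguments": {
  "plan": [
    {"tx": 0, "ty": 0, "tz": -30, "rx": 0, "ry": 0, "rz": 0},
    {"tx": 0, "ty": 0, "tz": -40, "rx": 0, "ry": 0, "rz": 0},
    {"tx": 0, "ty": 0, "tz": -30, "rx": 0, "ry": 0, "rz": 0},
    {"tx": 0, "ty": 0, "tz": -15, "rx": 0, "ry": 0, "rz": 0},
    {"tx": 0, "ty": 0, "tz": -5, "rx": 0, "ry": 0, "rz": 0},
    {"tx": 0, "ty": 0, "tz": 0, "rx": 0, "ry": 0, "rz": 0},
    {"tx": 0, "ty": 0, "tz": 0, "rx": 0, "ry": 0, "rz": 0},
    {"tx": 0, "ty": 0, "tz": 0, "rx": 0, "ry": 0, "rz": 0}
  ]
}}

```text
time: 21.65
tool_pos: [493.6, -294.7, 96.2]
tcp_rot: [3.14, 0.001, 1.443]
contact_force: [0.6, -0.6, -3.0]
grip_width: 26.1
finger_force: 30.0
```

>>> {"name": "carry_out", "arguments": {
  "plan": [
    {"tx": 0, "ty": 0, "tz": -4, "rx": 0, "ry": 0, "rz": 0},
    {"tx": 0, "ty": 0, "tz": -3, "rx": 0, "ry": 0, "rz": 0},
    {"tx": 0, "ty": 0, "tz": -1.5, "rx": 0, "ry": 0, "rz": 0},
    {"tx": 0, "ty": 0, "tz": -1, "rx": 0, "ry": 0, "rz": 0},
    {"tx": 0, "ty": 0, "tz": 0, "rx": 0, "ry": 0, "rz": 0},
    {"tx": 0, "ty": 0, "tz": 0, "rx": 0, "ry": 0, "rz": 0},
    {"tx": 0, "ty": 0, "tz": 0, "rx": 0, "ry": 0, "rz": 0}
  ]
}}

```text
time: 22.35
tool_pos: [492.8, -294.6, 85.7]
tcp_rot: [-3.141, -0.0, 1.442]
contact_force: [-3.4, 2.0, 3.6]
grip_width: 25.9
finger_force: 30.0
```

>>> {"name": "carry_out", "arguments": {
  "plan": [
    {"tx": 0, "ty": 0, "tz": 0, "rx": 0, "ry": 0, "rz": 0},
    {"tx": 0, "ty": 0, "tz": 0, "rx": 0, "ry": 0, "rz": 0},
    {"tx": 0, "ty": 0, "tz": 0, "rx": 0, "ry": 0, "rz": 0},
    {"tx": 0, "ty": 0, "tz": 0, "rx": 0, "ry": 0, "rz": 0},
    {"tx": 0, "ty": 0, "tz": 0, "rx": 0, "ry": 0, "rz": 0},
    {"tx": 0, "ty": 0, "tz": 0, "rx": 0, "ry": 0, "rz": 0},
    {"tx": 0, "ty": 0, "tz": 0, "rx": 0, "ry": 0, "rz": 0},
    {"tx": 0, "ty": 0, "tz": 0, "rx": 0, "ry": 0, "rz": 0},
    {"tx": 0, "ty": 0, "tz": 0, "rx": 0, "ry": 0, "rz": 0},
    {"tx": 0, "ty": 0, "tz": 0, "rx": 0, "ry": 0, "rz": 0}
  ],
  "gripper": 0
}}

```text
time: 23.35
tool_pos: [492.8, -294.6, 85.4]
tcp_rot: [-3.141, -0.0, 1.442]
contact_force: [-0.3, 0.3, -1.2]
grip_width: 91.5
finger_force: 0.0
```

>>> {"name": "carry_out", "arguments": {
  "plan": [
    {"tx": 0, "ty": 0, "tz": 15, "rx": 0, "ry": 0, "rz": 0},
    {"tx": 0, "ty": 0, "tz": 35, "rx": 0, "ry": 0, "rz": 0},
    {"tx": 0, "ty": 0, "tz": 45, "rx": 0, "ry": 0, "rz": 0},
    {"tx": 0, "ty": 0, "tz": 45, "rx": 0, "ry": 0, "rz": 0},
    {"tx": -40, "ty": 0, "tz": 20, "rx": 0, "ry": 0, "rz": 0},
    {"tx": -45, "ty": 10, "tz": 0, "rx": 0, "ry": 0, "rz": 0},
    {"tx": -45, "ty": 10, "tz": 0, "rx": 0, "ry": 0, "rz": 0},
    {"tx": 0, "ty": 45, "tz": 0, "rx": 0, "ry": 0, "rz": 0},
    {"tx": 0, "ty": 45, "tz": 0, "rx": 0, "ry": 0, "rz": 0},
    {"tx": 0, "ty": 45, "tz": 0, "rx": 0, "ry": 0, "rz": 0},
    {"tx": 0, "ty": 0, "tz": 0, "rx": 0, "ry": 0, "rz": 0},
    {"tx": 0, "ty": 0, "tz": 0, "rx": 0, "ry": 0, "rz": 0}
  ]
}}

```text
time: 24.55
tool_pos: [363.0, -139.1, 245.8]
tcp_rot: [3.141, 0.001, 1.445]
contact_force: [0.2, 0.1, -0.1]
grip_width: 92.1
finger_force: 0.0
```

```bash
python3 chk.py; python3 - <<'E'
from h import *
a=np.load("top.npy"); b=np.load("topc.npy"); ys=np.arange(-48,48.1,.5)
for im in(a,b):
    f=lambda w:frame(im,(494,-294.5),w,6,np.arange(35.,92),ys)[...,1].mean(0)
    W=np.arange(-.2,-.05,.005); v=[f(w).std() for w in W]; w=W[np.argmax(v)]; p=f(w)
    O=np.arange(-6,6.1,.5); g=[sum(np.interp(o+k,ys,p) for k in(-42.5,-25.5,-8.5,8.5,25.5)) for o in O]
    q=frame(im,(494,-294.5),w,6,np.arange(80.,115),np.arange(-45.,46)).mean(1)[:,1]
    u=proj("top",[494,-294.5,134])[0].round().astype(int); sub=im[u[1]-15:u[1]+15,u[0]-15:u[0]+15].astype(float)
    r,c=np.nonzero(sub[...,0]-sub[...,2]>60); P=unproj("top",np.c_[c+u[0]-15,r+u[1]-15],134)[:,:2]
    print("yaw",w,max(v),"dy",O[np.argmax(g)],"tip",80+np.argmin(np.diff(q)),"grip top",P.mean(0),len(P))
E
```

```text
24.6 [ 363.1 -139.9  245.6] [3.141e+00 1.000e-03 1.443e+00] [ 1.1 -0.7  0.3]
blob area mm2 700 tray x,y 62.22857142857143 -32.674285714285716 mean 121.0
blob area mm2 712 tray x,y 62.15730337078651 1.4157303370786565 mean 120.0
blob area mm2 744 tray x,y 62.376344086021504 35.64516129032258 mean 118.0
dark 94 tub x,y 19.0 -33.0
dark 107 tub x,y 20.0 -15.0
dark 105 tub x,y 19.0 34.0
dark 101 tub x,y 26.0 16.0
yaw -0.12999999999999995 29.554424 dy -1.0 tip 99 grip top [ 492.32236895 -293.23253989] 65
yaw -0.11999999999999994 29.230309 dy -0.5 tip 101 grip top [ 494.06609895 -293.4878958 ] 69
```

The scoop is standing on the mat where it started. All three balls are in the tray and all four chips are in the tub, so I'm handing in.

```bash
python3 -c "
from plant import bot
print(bot.close_job())"
```

```text
the job is handed in; nothing more can be done
None
```

The job is handed in, with no verdict shown: the last camera check found three balls at rest in the tray, four chips in the tub, and the scoop released and upright on the mat within about 2 mm of where it started.

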